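# Check a bench spring gauge at its green mark

## Robot

A 6-joint arm with a two-finger parallel gripper is mounted at the origin on a cart in front of the work surface, level with it; the furniture and walls round the work are solid. World frame = base frame: x ahead of the robot, y to its left, z up, the work surface at z = 0. Lengths are in m, angles in degrees, forces in N, time in s.
With the tool pointing down it reaches from about 0.225 to 0.725 m from the base axis. Payload 3.1 kg.
Tool frame: the origin (TCP) lies midway between the tips of the shut fingers; the grasp point (between the pads) lies 19 mm behind it (r.grasp_offset is the z of the grasp point in the tool frame, in m); z points along the fingers, y is the direction in which the jaws open and shut (so a half turn about z gives the same grasp; the last joint's range is limited). The gripper opens to 85 mm and grips with 20 to 120 N. Pads are 22 mm wide; open, the fingers measure 114 mm over their backs; the gripper's body (76 mm by 85 mm) begins 54 mm behind the grasp point. The pads swing forward as they close: fully open they stand 13 mm farther back than shut.
Start: joints at [56.219, 2.75, 5.684, 92.934, 0, 82.678], TCP at [0.234, 0.47, 0.231] pointing down, gripper open.
Joint ranges: [-166.93, 166.93], [-56.73, 111.36], [-69.38, 81.34], [-121.58, 131.49], [-85.45, 84.26], [-180, 180]. Speed limits (degrees/s): [159.86, 159.86, 180, 180, 180, 180].

## Interface

Orientations are given as [roll, pitch, yaw] about the fixed x, y, z axes, in that order (R = Rz(yaw) Ry(pitch) Rx(roll)).
In Python, from rig import r gives the robot as it stands. Calls block until the motion is done:
- r.move_ptp(position, orientation): joint-space move of the TCP to a pose.
- r.movel(position, feed=0.15, rotation=None, until_force=None): straight line of the TCP; rotation=None keeps the orientation; feed is the mean speed in m/s. With until_force (N) it stops when the force on the tool has changed by that much, and returns True; else False.
- r.move_joints(angles): joint-space move.
- r.open_gripper() and r.close_gripper(effort=None): open the fingers fully, or close them until they stop; effort is the grip in N (None keeps the last).
- r.dwell(seconds).
- r.ik(position, orientation): joint angles nearest the present ones, or None.
- r.get_state(): the state.
- r.grab_frame(name): name is "scene" or "side" or "wrist"; returns a dict with "pixels" (420x560x3 uint8, blue, green, red), "intrinsics" (3x3 intrinsics, pixels), "R" (3x3) and "t" (3): a world point X has camera coordinates R X + t; the wrist camera has in their place "hand_eye" (4x4, takes a point from camera to tool coordinates, whose origin is the TCP and whose axes are the flange's). Camera axes: x right, y down, z forward; pixel columns grow to the right and rows downward; lengths in m; the calibration is good to about 2 mm. A picture is of the moment at which its call begins: read the wrist's pose just before it. There is no depth.
A pose or a line that the arm cannot do raises r.IKError and nothing moves.
- r.finish_job(): hands the job in, once; it reports no verdict.
Trained networks look in the newest picture that a camera, given by its name, has taken for a name from the list of things; names that differ only in an ending like _2 or _b are one class to them, and where a whole thing is asked for, a point or a joint stands for the part that bears it (a point fixed in the world has none). Each returns a list of dicts, best first, with "confidence" (0 to 1); they miss things now and then, are a little off and sometimes report something else, mostly with a low value. They report only what shows in the picture. A call takes as long as a camera call.
- r.boxes_of(camera, target): "xyz" ([x, y, z] in m, in world coordinates, good to about 4 mm: the middle of the surface that is visible of it).
- r.cut_out(camera, target): "pixels" (420x560 bool, what is visible of it).
The state is a dict: "clock": time; "joints": joint angles; "joint_velocities": joint speeds; "joint_efforts": joint torques, N m; "eef_pos": TCP position; "ee_rot": TCP orientation; "contact_force": force on the tool from outside, world axes, zero at the start; "torque": the same for the moment, N m; "finger_gap": finger opening in m.
Only numpy, scipy, OpenCV 4.12 (cv2) and the standard library are available. Lean on these libraries where they do the work, as an engineer would, in place of code of your own. Each camera call takes 0.05 s, during which the arm holds its last target. There are 200 camera calls.

## Task

Check the spring gauge on the bench: smoothly pull its orange tab out along the scale until the pointer stands at the green clip (not the yellow one), and hold it there steadily for two seconds. Then ease the tab all the way back home, without letting it snap back, and let go.

Things in the scene. Friction and masses are not known exactly. Their poses are not given: they have to be found in the camera images.
- pull_tab: the upright orange pull tab, 12 mm thick along x, 36 wide along y, from 27 to 75 mm above the worktop; origin: grip point, 62 mm above the worktop, on its middle. z up; x points along the gauge to the grey spring barrel (top 35 mm high, begins 41 mm from the tab's middle at home). The tab slides out straight along -x only. Its orange pointer, over the white scale, is at the same x.
- green_clip: green clip, fixed on the scale edge (+y) of the gauge's dark base (280 x 70 x 8 mm, fixed): the mark to pull to. 8 mm long, 26 mm high, not in the tab's way. Origin: middle of the clip's length, on the gauge's centre line, about worktop height; axes as pull_tab. It lies 48 to 84 mm along -x from the home pointer, which is at the clip when pull_tab and this origin agree along x.
- yellow_clip: yellow clip of the same shape on the same edge, its origin and axes likewise; another user's mark, not the one to pull to. It lies nearer or farther out than the green clip, at least 23 mm from it.
- scale_zero (a point): fixed point of the gauge where pull_tab's origin is when the tab is home against its stop; same axes. The tab can be drawn 95 mm out. A spring pulls it home with about 1.5 N at home and 1 N more for each 10 mm (about 10 N at the farthest clip place). Below the tab an 8 mm steel rod, at 21 mm height, runs into the barrel.

How it is judged:
By the outcome, as a careful person would: the job done as asked, in the order asked, and still so for the second after the job is handed in, with the robot touching nothing.
It also fails if it takes over 40 s, if anything falls off the work surface, if the arm or the gripper's body presses on something with over 40 N, if the wrist force passes 120 N, or if a joint passes its speed limit or range.

## Working session

There is one attempt and no reset: what is moved stays moved. The work goes in short steps, each a Python script; the robot and the scene stay as the last script left them, time stands still between calls to the robot, and variables do not carry over. Pictures are saved under pics/ and viewed, about 8 in all and at most 12, crops included, and the job is handed in when it is done.

```bash
mkdir -p pics
python3 - <<'E'
from rig import r
import cv2,numpy as np
ims=[]
for c in ["scene","side","wrist"]:
    f=r.grab_frame(c); ims.append(f["pixels"])
    for t in ["pull_tab","green_clip","yellow_clip"]:
        for d in r.boxes_of(c,t)[:2]: print(c,t,np.round(d["xyz"],4),round(d["confidence"],2))
s=r.get_state();print(s["clock"],s["eef_pos"],s["ee_rot"],s["contact_force"])
cv2.imwrite("pics/a.png",ims[0]);cv2.imwrite("pics/b.png",ims[1])
E
```

```text
scene pull_tab [ 0.5075 -0.1416  0.05  ] 0.62
scene green_clip [ 0.4647 -0.1743  0.0106] 0.46
side pull_tab [ 0.5177 -0.1396  0.0486] 0.69
side green_clip [ 0.4679 -0.1804  0.0137] 0.55
side green_clip [ 0.5093 -0.1424  0.0116] 0.18
side yellow_clip [ 0.4574 -0.213   0.014 ] 0.54
0.6 [0.23393568 0.47000289 0.23135478] [1.79996631e+02 1.19352454e-03 1.53540318e+02] [-0.40862574 -0.70606075  0.20412776]
```

View pics/a.png

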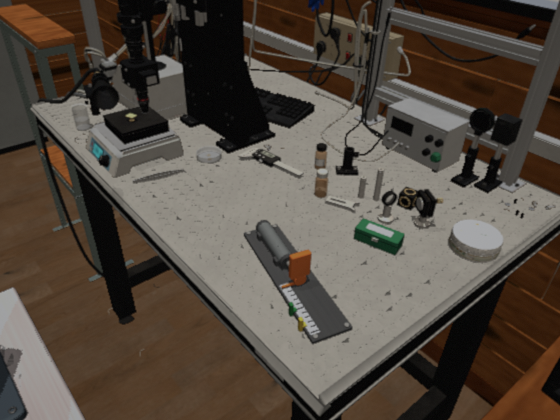

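View pics/b.png

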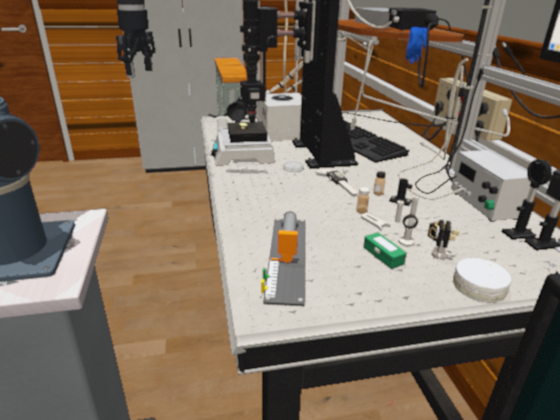

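The scene view shows the orange tab at about (300,268), the barrel behind it at (275,240), the green clip at (291,310) and the yellow clip at (302,324). The gauge's pull direction is roughly world -y. Next I'll look from above with the wrist camera.

Run:
```python
from rig import r
import cv2,numpy as np
from scipy.spatial.transform import Rotation as Ro
f=r.grab_frame("wrist"); H=f["hand_eye"]; print(np.round(H,3),np.round(f["intrinsics"],1))
# choose yaw with jaws along world y; camera aimed at mid gauge
best=None
for yaw in (180,0):
    R=Ro.from_euler("xyz",[180,0,yaw],degrees=True).as_matrix()
    d=R@H[:3,2]; c=R@H[:3,3]; z=0.23
    k=(z+c[2]-0.03)/-d[2]
    off=c+k*d
    p=[0.505-off[0],-0.165-off[1],z]
    q=r.ik(p,[180,0,yaw]); print(yaw,p,k,q)
    if q is not None and (best is None): best=(p,[180,0,yaw])
r.move_ptp(*best)
s=r.get_state();f=r.grab_frame("wrist")
np.savez("w1.npz",pix=f["pixels"],K=f["intrinsics"],H=f["hand_eye"],p=s["eef_pos"],o=s["ee_rot"])
for t in ["pull_tab","green_clip","yellow_clip"]:
    for d in r.boxes_of("wrist",t)[:2]: print(t,np.round(d["xyz"],4),round(d["confidence"],2))
print(s["clock"],s["eef_pos"],s["ee_rot"],s["contact_force"])
cv2.imwrite("pics/c.png",f["pixels"])
```

```text
[[-0.    -0.95  -0.311  0.08 ]
 [ 1.    -0.     0.    -0.001]
 [-0.    -0.311  0.95  -0.142]
 [ 0.     0.     0.     1.   ]] [[352.8   0.  278.2]
 [  0.  352.8 210.9]
 [  0.    0.    1. ]]
180 [np.float64(0.4733630179318266), np.float64(-0.16456161696011282), 0.23] 0.3600921180525472 [-26.84113705  -0.82328152   1.91416193  92.73744346   0.
 -26.84113705]
0 [np.float64(0.5366369820681733), np.float64(-0.1654383830398872), 0.23] 0.3600921180525472 [-23.97590783   8.24725136  11.43840067  93.19114931   0.
 156.02409217]
pull_tab [ 0.5102 -0.1348  0.0616] 0.56
green_clip [ 0.4622 -0.1724  0.016 ] 0.49
yellow_clip [ 0.4522 -0.2036  0.0157] 0.62
3.0583 [ 0.47358955 -0.16388744  0.23004544] [ 1.79985716e+02  9.28691565e-03 -1.79938921e+02] [-0.03958257  0.60649956 -0.38562301]
```

View pics/c.png

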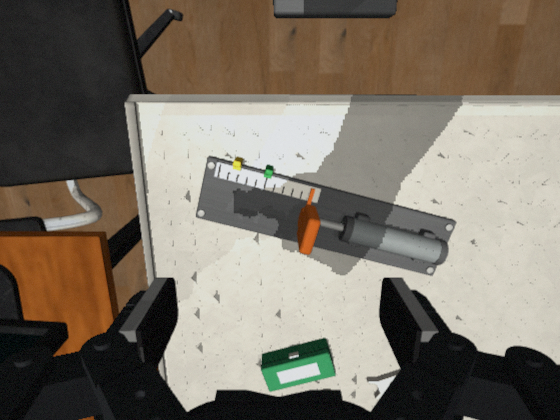

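The wrist view shows the base corners at about (209,156), (455,220), (438,274) and (197,216). The pointer is near (312,192), the green clip at (269,171) and the yellow clip, farther out, at (237,163). I'll compute the gauge frame from these.

```bash
cat > h.py <<'E'
import cv2,numpy as np
from scipy.spatial.transform import Rotation as Ro
from scipy.optimize import least_squares
def cam(d):
    T=np.eye(4);T[:3,:3]=Ro.from_euler("xyz",d["o"],degrees=True).as_matrix();T[:3,3]=d["p"]
    return T@d["H"]
def back(d,uv,z):
    C=cam(d);v=C[:3,:3]@np.linalg.inv(d["K"])@[uv[0],uv[1],1]
    return C[:3,3]+(z-C[2,3])/v[2]*v
def proj(d,X):
    C=cam(d);c=(np.atleast_2d(X)-C[:3,3])@C[:3,:3];u=c@d["K"].T
    return u[:,:2]/u[:,2:]
def grab(r,name="wrist"):
    s=r.get_state();f=r.grab_frame(name)
    return dict(pix=f["pixels"],K=f["intrinsics"],H=f["hand_eye"],p=s["eef_pos"],o=s["ee_rot"])
def blobs(d):
    hsv=cv2.cvtColor(d["pix"],cv2.COLOR_BGR2HSV);out={}
    for n,lo,hi in [("green",(50,120,40),(80,255,255)),("yellow",(22,120,90),(35,255,255)),("orange",(5,170,90),(16,255,255))]:
        out[n]=cv2.inRange(hsv,lo,hi)
    return out
E
python3 - <<'E'
from h import *
d=dict(np.load("w1.npz"))
px=np.array([(209,156),(455,220),(438,274),(197,216)],float)
g=cv2.cvtColor(d["pix"],cv2.COLOR_BGR2GRAY)
W=np.array([back(d,p,.008) for p in px]);print(np.round(W,4))
def model(q):
    c,s=np.cos(q[2]),np.sin(q[2]);L=np.array([(-.14,.035),(.14,.035),(.14,-.035),(-.14,-.035)])
    return np.c_[L@np.array([[c,s],[-s,c]])+q[:2],np.full(4,.008)]
q=least_squares(lambda q:(proj(d,model(q))-px).ravel(),[.5,-.13,1.4])
q0=q.x;print("base fit",q0,np.degrees(q0[2]),"res",np.round(q.fun,1))
np.save("q.npy",q0)
ex=np.array([np.cos(q0[2]),np.sin(q0[2])]);ey=np.array([-ex[1],ex[0]])
loc=lambda P:np.round([(P[:2]-q0[:2])@ex*1e3,(P[:2]-q0[:2])@ey*1e3],1)
b=blobs(d)
for n,m in b.items():
    k,l,st,ce=cv2.connectedComponentsWithStats(m)
    for i in range(1,k):
        if st[i,4]>15: print(n,st[i],np.round(ce[i],1),{z:loc(back(d,ce[i],z)).tolist() for z in (.013,.026,.062,.075)})
c=d["pix"][140:290,190:460];c=cv2.resize(c,None,fx=2.9,fy=2.9,interpolation=cv2.INTER_CUBIC);cv2.imwrite("pics/d.png",c)
E
```

```text
[[ 0.4527 -0.2355  0.008 ]
 [ 0.5227  0.0299  0.008 ]
 [ 0.5889  0.0207  0.008 ]
 [ 0.5182 -0.2525  0.008 ]]
base fit [ 0.5208539  -0.10940848  1.31797792] 75.51457225006124 res [-0.7 -0.7  4.6 -0.6 -3.   0.7 -1.   1.3]
green [264 166   9  12  81] [268.3 171.4] {0.013: [-76.0, 35.2], 0.026: [-76.3, 37.9], 0.062: [-77.3, 45.4], 0.075: [-77.6, 48.1]}
green [ 262  339   73   52 1859] [296.7 362.7] {0.013: [17.1, -190.8], 0.026: [13.4, -180.0], 0.062: [3.1, -149.8], 0.075: [-0.6, -138.9]}
yellow [233 157   9  13  88] [236.9 163.4] {0.013: [-109.2, 35.3], 0.026: [-108.3, 38.0], 0.062: [-105.9, 45.5], 0.075: [-105.0, 48.2]}
orange [299 189  21  65 636] [309.7 227.5] {0.013: [-17.3, -13.6], 0.026: [-19.8, -9.2], 0.062: [-26.6, 3.2], 0.075: [-29.0, 7.7]}
orange [   0  236  114  121 9039] [ 60.8 283.1] {0.013: [-274.9, -150.8], 0.026: [-268.1, -141.3], 0.062: [-249.1, -115.2], 0.075: [-242.2, -105.8]}
orange [ 79 416  15   4  35] [ 87.7 418.1] {0.013: [-227.2, -347.0], 0.026: [-222.1, -330.5], 0.062: [-207.8, -284.7], 0.075: [-202.7, -268.1]}
```

View pics/d.png

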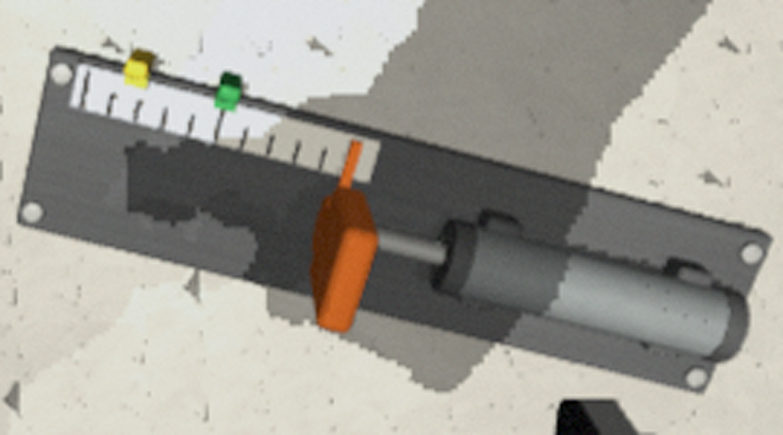

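Run:
```python
from h import *
from rig import r
d=dict(np.load("w1.npz"))
up=lambda a:np.array(a,float)/2.9+[190,140]-.3
px=up([(58,46),(772,235),(703,393),(20,225)])
def model(q):
    c,s=np.cos(q[2]),np.sin(q[2]);L=np.array([(-.14,.035),(.14,.035),(.14,-.035),(-.14,-.035)])
    return np.c_[L@np.array([[c,s],[-s,c]])+q[:2],np.full(4,.008)]
q=least_squares(lambda q:(proj(d,model(q))-px).ravel(),[.5,-.13,1.4])
q0=q.x;print("base fit",q0,np.degrees(q0[2]),"res",np.round(q.fun,1));np.save("q.npy",q0)
ex=np.array([np.cos(q0[2]),np.sin(q0[2])]);ey=np.array([-ex[1],ex[0]])
loc=lambda P:np.round([(P[:2]-q0[:2])@ex*1e3,(P[:2]-q0[:2])@ey*1e3],1)
for n,uv,z in [("top c",(352,282),.075),("top a",(357,232),.075),("top b",(377,240),.075),("top c",(350,330),.075),("top d",(320,326),.075),("ptr tip",(357,142),.02),("ptr root",(345,188),.02),("green top",(229,93),.03),("yel top",(137,72),.03),("tickL",(85,90),.008),("tickR",(323,157),.008)]:
    print(n,loc(back(d,up(uv),z)),np.round(back(d,up(uv),z),4))
m=r.cut_out("wrist","pull_tab")
if m: ys,xs=np.nonzero(m[0]["pixels"]);print(xs.min(),xs.max(),ys.min(),ys.max())
yaw=np.degrees(q0[2])+90
for y in (yaw,yaw-180): print(y,r.ik([.51,-.135,.13],[180,0,y]))
```

```text
base fit [ 0.5218259  -0.11046007  1.30927402] 75.01587533476587 res [-1.9 -0.4  2.4  0.6  1.2  1.1 -1.6 -0.3]
top c [-24.5   0.2] [ 0.5153 -0.1341  0.075 ]
top a [-27.8  16.6] [ 0.4986 -0.133   0.075 ]
top b [-21.1  15.7] [ 0.5013 -0.1268  0.075 ]
top c [-20.4 -15.7] [ 0.5317 -0.1342  0.075 ]
top d [-30.  -16.9] [ 0.5303 -0.1438  0.075 ]
ptr tip [-26.9  31.6] [ 0.4843 -0.1283  0.02  ]
ptr root [-26.2  14.2] [ 0.5014 -0.1321  0.02  ]
green top [-75.6  39.1] [ 0.4646 -0.1734  0.03  ]
yel top [-107.4   38. ] [ 0.4574 -0.2043  0.03  ]
tickL [-125.4   22. ] [ 0.4681 -0.2259  0.008 ]
tickR [-35.4  20.2] [ 0.4931 -0.1394  0.008 ]
298 343 189 253
165.01587533476587 [-22.11171408   3.19922001  -5.37677982  81.42400016   0.
  -7.12758941]
-14.984124665234134 [-22.11171408   3.19922001  -5.37677982  81.42400016   0.
 172.87241059]
```

Gauge frame is consistent (axis at 75°, tab at local x ≈ -25.5, tick spacing 10 mm, green clip ≈ 50 mm out). I'll move over the tab and check from close by.

Run:
```python
from h import *
from rig import r
q=np.load("q.npy");ex=np.array([np.cos(q[2]),np.sin(q[2])]);
p=q[:2]-.0255*ex
yaw=np.degrees(q[2])+90
r.move_ptp([p[0],p[1],.12],[180,0,yaw])
d=grab(r);np.savez("w2.npz",**d);s=r.get_state();print(p,s["clock"],s["eef_pos"],s["ee_rot"],s["contact_force"],s["finger_gap"])
im=d["pix"].copy()
# overlay: predicted tab top outline & TCP axis
ey=np.array([-ex[1],ex[0]])
tab=[np.r_[p+a*ex+b*ey,.075] for a,b in [(-.006,-.018),(.006,-.018),(.006,.018),(-.006,.018)]]
im=cv2.resize(im,None,fx=1.4,fy=1.4)
cv2.polylines(im,[np.int32(proj(d,tab)*1.4)],True,(255,0,0),1)
cv2.imwrite("pics/e.png",im)
```

```text
[ 0.51523283 -0.13509301] 3.9167 [ 0.51590145 -0.13567604  0.12178326] [-1.79957764e+02  1.29606829e-01  1.65071726e+02] [-0.64352449  0.33545432  0.8785765 ] 0.08560330385999851
```

View pics/e.png

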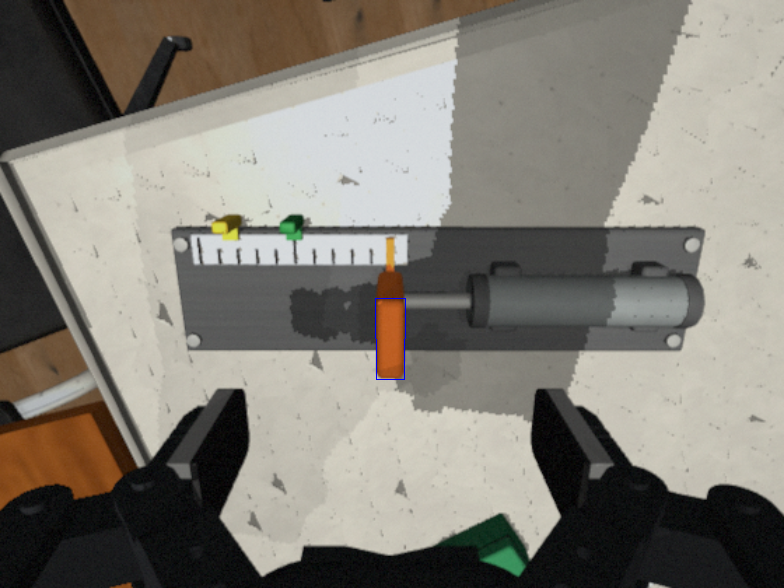

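The picture shows the predicted tab-top outline (blue) sitting exactly on the tab at (390,338). The pointer is at (390,252), green clip at (292,228) and yellow clip at (227,228). The fingers straddle the tab, so I'll grip it.

Run:
```python
from h import *
from rig import r
q=np.load("q.npy");ex=np.array([np.cos(q[2]),np.sin(q[2])]);ey=np.array([-ex[1],ex[0]])
loc=lambda P:np.round([(P[:2]-q[:2])@ex*1e3,(P[:2]-q[:2])@ey*1e3],1)
for f in ("w1.npz","w2.npz"):
    d=dict(np.load(f));b=blobs(d)
    m=b["green"];k,l,st,ce=cv2.connectedComponentsWithStats(m[:190])
    i=1+np.argmax(st[1:,4]);x,y,w,h=st[i,:4]
    print(f,st[i],"L z26",loc(back(d,(x-.5,y+2),.026)),"R z8",loc(back(d,(x+w-.5,y+h-2),.008)),"R z26",loc(back(d,(x+w-.5,y+h/2),.026)))
p=q[:2]-.0255*ex
r.movel([p[0],p[1],.043],feed=.1)
s=r.get_state();print(s["clock"],s["eef_pos"],loc(s["eef_pos"]),s["contact_force"])
r.close_gripper(effort=50)
r.dwell(.3)
s=r.get_state();f=s["contact_force"];print(s["clock"],s["eef_pos"],loc(s["eef_pos"]),"F",f,"along",f[:2]@ex,f[:2]@ey,"gap",s["finger_gap"])
d=grab(r);np.savez("w3.npz",**d);cv2.imwrite("pics/f.png",d["pix"])
```

```text
w1.npz [264 166   9  12  81] L z26 [-81.4  40.6] R z8 [-69.9  31.1] R z26 [-71.7  39. ]
w2.npz [200 154  16  18 205] L z26 [-78.7  42.2] R z8 [-71.7  29.1] R z26 [-68.2  37.5]
4.8333 [ 0.51586364 -0.13538204  0.04384378] [-25.6  -0.7] [ 1.30765945e-04  3.28478645e-01 -4.55220560e-01]
5.7917 [ 0.51530813 -0.13505875  0.04319336] [-25.4  -0.1] F [-0.44315644  0.47959752  2.10742205] along 0.348711292496988 0.5520886219353923 gap 0.011449264186460889
```

View pics/f.png

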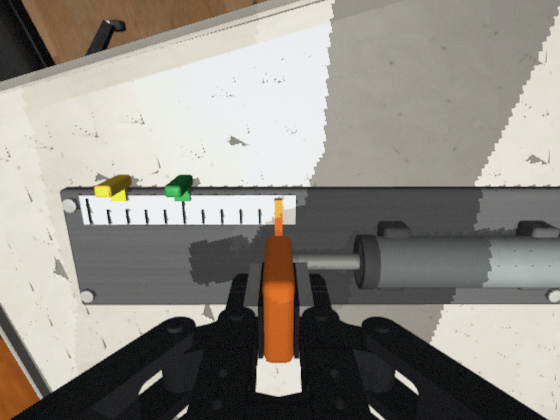

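Grip is firm: gap 11.4 mm, almost no side force, pointer at (279,212). The clip's foot is at about column 183, five ticks (50 mm) from the pointer. I'll pull 50 mm smoothly and check.

Run:
```python
from h import *
from rig import r
q=np.load("q.npy");ex=np.array([np.cos(q[2]),np.sin(q[2])]);ey=np.array([-ex[1],ex[0]])
s=r.get_state();p0=q[:2]-.0255*ex;p=p0-.050*ex
r.movel([p[0],p[1],.043],feed=.02)
s=r.get_state();f=s["contact_force"]
print(s["clock"],((s["eef_pos"][:2]-p0)@ex),((s["eef_pos"][:2]-p0)@ey),"F",f[:2]@ex,f[:2]@ey,f[2],s["finger_gap"])
d=grab(r);np.savez("w4.npz",**d)
c=d["pix"][140:260,180:380];cv2.imwrite("pics/g.png",cv2.resize(c,None,fx=4,fy=4,interpolation=cv2.INTER_CUBIC))
for n,m in blobs(d).items():
    for row in range(170,236,3):
        xs=np.nonzero(m[row,180:380])[0]
        if len(xs):print(n,row,xs.min()+180,xs.max()+180)
nad=proj(d,np.c_[[p+.03*ey+0*ex]*3,[.008,.02,.03]]);print(nad)
```

```text
8.4917 -0.04872454123440691 -0.00011912717200019618 F 6.823966174949858 1.817029456653702 5.370633463125106 0.01115233494322705
green 176 270 282
green 179 270 282
green 182 269 283
green 185 269 283
green 188 268 284
green 191 268 284
green 194 268 283
green 197 269 283
green 200 270 273
yellow 176 208 220
yellow 179 205 218
yellow 182 203 216
yellow 185 200 213
yellow 188 197 219
yellow 191 198 220
yellow 194 198 220
yellow 197 205 220
yellow 200 205 219
orange 215 277 281
orange 218 276 281
orange 221 275 281
orange 224 275 281
orange 227 275 281
orange 230 275 281
orange 233 275 281
[[276.36652325 196.85527483]
 [276.33280929 203.55869413]
 [276.30111872 209.85979982]]
```

View pics/g.png

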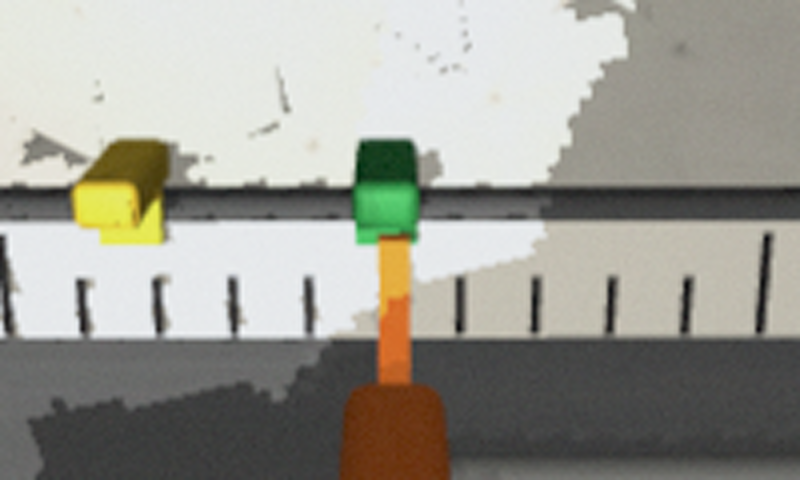

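The crop shows the pointer centred at 394 and the green clip at 387, with about 75 px per 10 mm, so the tab is roughly 1 mm short. That agrees with the measured 48.7 mm. I'll correct it by about 1 mm and hold.

Run:
```python
from h import *
from rig import r
q=np.load("q.npy");ex=np.array([np.cos(q[2]),np.sin(q[2])]);ey=np.array([-ex[1],ex[0]])
p0=q[:2]-.0255*ex
def rep():
    s=r.get_state();f=s["contact_force"];d=grab(r);b=blobs(d)
    c=lambda m,a,z:np.nonzero(m[a:z,230:330])[1].mean()+230
    dx=(c(b["orange"],221,234)-c(b["green"],176,198))/18.9*10
    print(round(s["clock"],2),"pull",(p0-s["eef_pos"][:2])@ex*1e3,"dx mm",dx,"F",f[:2]@ex);return dx,s
rep()
s=r.get_state();a=(p0-s["eef_pos"][:2])@ex
t=.050
for k in range(3):
    r.dwell(.3);dx,s=rep()
    if abs(dx)<.35: break
    t+=dx*1e-3;p=p0-t*ex
    r.movel([p[0],p[1],.043],feed=.005)
print("cmd",t);r.dwell(1.3);rep();r.dwell(1.3);rep()
```

```text
8.54 pull 48.713459500877434 dx mm 1.070836294716883 F 6.314252608407763
8.89 pull 48.732081274062196 dx mm 1.0938406655473396 F 6.6740995169285
9.61 pull 49.81965410519475 dx mm -0.08580008580010043 F 6.529181720348567
cmd 0.05109384066554734
10.96 pull 49.82040396227413 dx mm -0.09880793013321613 F 5.800386704286345
12.31 pull 49.838816604191315 dx mm -0.08729150985816156 F 6.99233395912109
```

Held for 2.7 s within 0.1 mm. Now I'll ease it home.

Run:
```python
from h import *
from rig import r
q=np.load("q.npy");ex=np.array([np.cos(q[2]),np.sin(q[2])]);ey=np.array([-ex[1],ex[0]])
p0=q[:2]-.0255*ex
def rep():
    s=r.get_state();f=s["contact_force"];print(round(s["clock"],2),"pull",(p0-s["eef_pos"][:2])@ex*1e3,"F",f[:2]@ex,f[:2]@ey,f[2],s["finger_gap"]);return f[:2]@ex
r.movel([*(p0-.002*ex),.043],feed=.02);rep()
for t in (.0,-.0003,-.0006,-.0009):
    r.movel([*(p0-t*ex),.043],feed=.005);r.dwell(.3)
    if rep()<.3: break
d=grab(r);np.savez("w5.npz",**d)
a=dict(np.load("w3.npz"))
c=np.vstack([x["pix"][170:310,60:400] for x in (a,d)]);cv2.imwrite("pics/h.png",cv2.resize(c,None,fx=2,fy=2))
```

```text
14.97 pull 2.496989656814936 F 1.6282738191582724 1.18412810419224 4.388555432763736 0.011558310029323173
15.82 pull 0.5192905299961327 F 1.908296556277182 0.7836340666663657 4.46796725005416 0.011629109359393796
16.37 pull 0.2750285244564964 F 0.5992701667257143 1.4668892011983856 5.227662181936956 0.011172367170171817
16.92 pull -0.004228869012920405 F 1.4059626838030477 1.8555176095696773 4.299862231736915 0.011034336465547367
17.47 pull -0.03763548040151984 F 0.12368365573737516 1.2089454216837578 4.299349965745005 0.011469261766641493
```

View pics/h.png

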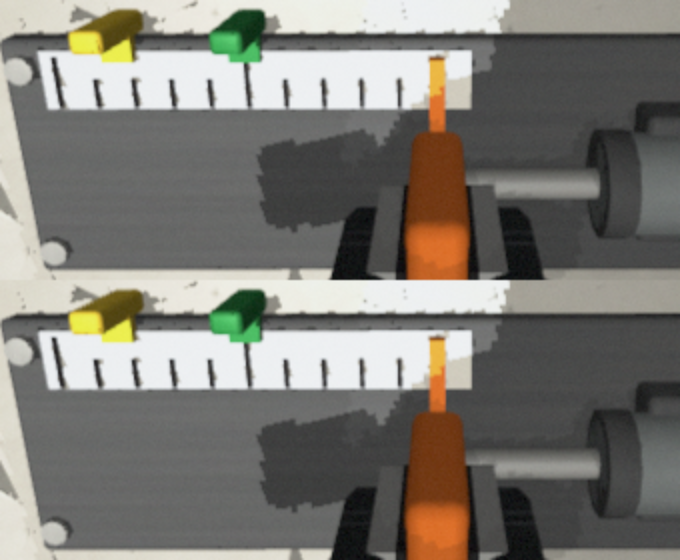

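The before and after views are identical: the pointer is at column 437 in both, and the last step stalled against the stop. I'll release and retreat.

Run:
```python
from h import *
from rig import r
r.open_gripper()
s=r.get_state();p=s["eef_pos"];r.movel([p[0],p[1],.122],feed=.1);r.dwell(.5)
d=grab(r);a=dict(np.load("w2.npz"));s=r.get_state();print(s["clock"],s["finger_gap"],s["contact_force"],s["eef_pos"])
for x in (a,d):
    b=blobs(x);o=np.nonzero(b["orange"][165:200,250:310]);print("pointer col",o[1].mean()+250,"green",np.nonzero(b["green"][:190,150:260])[1].mean()+150)
cv2.imwrite("pics/i.png",d["pix"])
```

```text
19.7167 0.0854860398867453 [ 0.16168704 -0.0759211  -0.04898216] [ 0.5154469  -0.13428377  0.12194723]
pointer col 277.9433962264151 green 207.93658536585366
pointer col 276.739837398374 green 207.16746411483254
```

View pics/i.png

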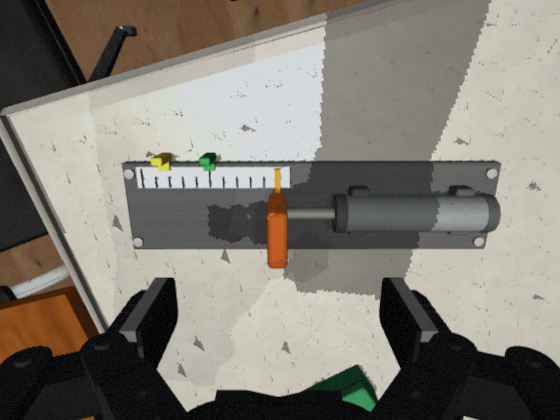

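The tab is home (pointer at 277,180), the gripper is clear, and nothing else has moved. Handing in.

```bash
python3 -c "
from rig import r
r.finish_job()"
```

```text
the job is handed in; nothing more can be done
```

I pulled the orange tab out to the green clip, held it there, eased it home, let go, and handed the job in at about 20 s on the robot's clock.

- **Pull and hold:** The first pull stopped about 1 mm short of the clip. I corrected that slowly and held for about 2.7 s. The camera showed the pointer within 0.1 mm of the clip's middle, and the arm stayed at 49.8 mm out.
- **Return and release:** I brought the tab back at about 20 mm/s, then 5 mm/s for the last 2 mm, until it rested against its stop. The gripper opened there, so the tab did not snap back.
- **Last checks:** With the tab back home but still gripped, the camera view matched the one taken before the pull. After release and retreat, the pointer-to-clip distance was within about 0.4 px (roughly 0.3 mm) of its starting value. The tool read about zero force, with the gripper clear of everything. No check failed.

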